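# Shut the key cabinet and lock its hasp

## Robot

A 7-joint arm with a two-finger parallel gripper is mounted at the origin on the work surface. World frame = base frame: x ahead of the robot, y to its left, z up, the work surface at z = 0. Lengths are in m, angles in rad, forces in N, time in s.
With the tool pointing down it reaches from about 0.425 to 1.025 m from the base axis. Payload 9.4 kg.
Tool frame: the origin (TCP) lies on the front face of the gripper's body, between the roots of the fingers; the fingertips stand 84 mm ahead of it and the grasp point (between the pads) lies 65 mm ahead of it (r.pinch_z is the distance from the TCP to the grasp point, in m); z points along the fingers, y is the direction in which the jaws open and shut (so a half turn about z gives the same grasp; the last joint's range is limited). The gripper opens to 93 mm and grips with 3 to 60 N. Pads are 15 mm wide; open, the fingers measure 128 mm over their backs; the gripper's body (75 mm by 188 mm) begins 65 mm behind the grasp point.
Start: joints at [-1.202, 0.599, -0.003, 1.599, 0.002, 0.943, -0.08], TCP at [0.313, 0.654, 0.303] pointing down, gripper open.
Joint ranges: [-2.57, 2.57], [-0.35, 1.97], [-1.29, 1.29], [0.11, 2.56], [-1.05, 4.19], [0.11, 1.86], [-2.63, 2.63]. Speed limits (rad/s): [2.22, 2.22, 3.01, 3.01, 3.14, 3.14, 3.14].

## Interface

Orientations are given as [roll, pitch, yaw] about the fixed x, y, z axes, in that order (R = Rz(yaw) Ry(pitch) Rx(roll)).
In Python, from bench import r gives the robot as it stands. The module is installed in compiled form; this text tells all that it offers.
- The arm moves only by the shell command python3 -m handwheel 'ROWS' [OPENING]. ROWS is JSON, a list of rows, each an object with "dp": the shift along the tool's x, y, z in mm, a list of three; "turn": the turn, a rotation vector about the tool's x, y, z in degrees, a list of three. A call has 1 to 10 rows; each row shifts and turns the commanded pose from where the row before left it, along the tool's axes as they then stand; what a row does not reach is not made up. A row lasts 1/10 s, in which the tool goes at most 50 mm and 8.59 degrees, less where a joint would pass 70% of its speed; a pose out of reach is approached as far as the arm can. A call with a gripper value outside its range is refused whole. OPENING is the opening, from 0 (shut) to 1 (fully open), set as the call begins (- or left out, the last holds). The fingers move at their own pace and stop on an object; the grip force is fixed at half the most. Time passes only in rows, so rows that do not move let the fingers close. It gives the time, the measured TCP pose, the force and the opening at its end, in the units of the state.
- r.sense(): the state, without advancing time (a new reading comes with each control period).
- r.get_image(name): name is "side" or "top"; returns (picture, depth): 400x640x3 uint8, red, green, blue; 400x640 float32, m along the optical axis (not along the pixel's ray), 0 where there is no reading.
- r.camera_info(name): a dict with "fx", "fy", "cx", "cy" (pixels), "distortion" ([k1, k2, p1, p2, k3] as OpenCV has them; the pictures are not rectified), "R" (3x3) and "t" (3): a world point X has camera coordinates R X + t. Camera axes: x right, y down, z forward; pixel columns grow to the right and rows downward; lengths in m; the calibration is good to about 2 mm. A picture is of the moment at which its call begins. camera_info takes no time and is no camera call.
- r.finish_job(): hands the job in, once; it reports no verdict.
Trained networks look in the newest picture that a camera, given by its name, has taken for a name from the list of things; names that differ only in an ending like _2 or _b are one class to them, and where a whole thing is asked for, a point or a joint stands for the part that bears it (a point fixed in the world has none). Each returns a list of dicts, best first, with "p" (0 to 1); they miss things now and then, are a little off and sometimes report something else, mostly with a low value. They report only what shows in the picture. A call takes as long as a camera call.
- r.silhouettes(camera, thing): "pixels" (400x640 bool, what is visible of it) and "xy" ([column, row] in pixels, amid what is visible of it).
- r.mark_of(camera, thing): "xy" ([column, row] in pixels: a listed point, or the origin of a listed thing).
The state is a dict: "time_s": time; "joint_pos": joint angles; "joint_vel": joint speeds; "joint_efforts": joint torques, N m; "position": TCP position; "ee_rot": TCP orientation; "wrist_force": force on the tool from outside, world axes, zero at the start; "torque": the same for the moment, N m; "gripper_width": finger opening in m.
Only numpy, scipy, OpenCV 4.12 (cv2) and the standard library are available. Lean on these libraries where they do the work, as an engineer would, in place of code of your own. Each camera call takes 0.05 s, during which the arm holds its last target.

## Task

Shut the door of the wooden key cabinet, swing the iron hasp over so that its slot drops over the brass thumb turn, press the strap fully down against its rubber buffer and, with it held down, turn the thumb turn a quarter turn (either way) so that it stands across the slot and keeps the hasp down. Do not disturb anything else on the table or on the cabinet.

Things in the scene. Friction and masses are not known exactly. Their poses are not given: they have to be found in the camera images.
- cabinet: Wooden key cabinet lying on its back on soft foam blocks 24 to 40 mm high: it does not slide or tip, but sinks up to 22 mm if pushed. 326 (its x) x 360 (y) x 90 mm; origin: centre of its underside; z up, x from the hasp side to the hinge side (about away from the robot). Frame and shut door are flush, 90 mm above the origin. Frame x -166 to -71 mm on the hasp side; door x -69 to +119, y +-130 mm.
- door (a joint): Opening angle of the door (rad) about a hinge line along cabinet y at cabinet x +119 mm, on the face: 0 shut and flush (a hard stop), growing as the edge nearest the robot rises. Starts ajar at 0.2 to 0.6. The stiff hinge stays where it is left; about 3 N down on the face shuts it.
- door_edge (a point): Middle of the door's free edge, on its outer face (cabinet x = -69 mm, y = 0, at face height when shut). x along the door from this edge to the hinge, z out of the door's face.
- hasp_pin (a point): Middle of the hasp's hinge pin, on the door, 22 mm in from its free edge, 3 mm above its face (cabinet x -47 mm when shut). The pin lies along cabinet y.
- hasp (a joint): Angle of the black iron hasp strap relative to the door, rad about its pin: 0 lying straight out from the door over the frame, fully seated (a hard stop); grows as it lifts, pi/2 square to the door, up to 2.75 folded back over the door; starts at 1.7 to 2.5. Its stiff hinge (1 N at the strap's end) stays where it is left, down to about 0.14 where the strap meets the rubber buffer.
- hasp_end (a point): Point of the strap 96 mm from its pin, on its middle line, half-way through its thickness. The strap is a plate 44 mm wide, 4 mm thick, 104 mm long, then a rolled lip 6 mm round ending 108 mm from the pin; seated, its top is 5 mm above the cabinet's face. x points to the pin, z up when seated. Its slot, 14 mm wide, runs from 46 to 84 mm from the pin, with 15 mm of plate on either side.
- turn_grip (a point): Centre of the brass thumb turn's bar, 28 mm long (its x), 9 mm wide (y), 14 mm tall, from 7 to 21 mm above the cabinet's face, on a thin stem on the frame at cabinet x -111 mm, y 0 (64 mm from the hasp's pin). The slot drops over it when the bar lies along it. Fully seated, the strap clears the bar's underside by 1.8 mm; raised by the buffer, it lets the bar turn only 0.2 rad.
- buffer_top (a point): Top of the rubber buffer, a round stud 12 mm across on the frame under the strap, 94 mm from the pin, 14 mm above the face when free. The strap meets it at about 0.14 rad; pressing the strap from there to 0 pushes it in 13 mm, taking 5 to 10 N over the buffer or about 15 N beside the thumb turn; let go, the strap springs back to about 0.14 rad unless the thumb turn stands across it.
- turn (a joint): Angle of the thumb turn in rad about the vertical, anticlockwise from above positive: 0 bar along the slot (as it starts, within 0.1), about +1.57 or -1.57 across the slot; stops at +1.6 and -1.6. Turns easily (0.03 N m) and stays where it is left.
- sanding_block: Cork sanding block, 72 x 36 x 22 mm, lying on the cabinet's face frame on the left side rail (cabinet y about +156 mm). Origin: centre of its underside.
- cap_jar: Bystander: round glass jar of bottle caps, 84 mm across, 82 mm tall. Origin: centre of its underside.
- stain_can: Bystander: round metal can, 84 mm across, 100 mm tall. Origin: centre of its underside.
- paint_teal: Bystander: teal paint bottle, 48 mm across, 125 mm tall. Origin: centre of its underside.
- paint_rust: Bystander: rust-red paint bottle, 48 mm across, 125 mm tall. Origin: centre of its underside.
- brush: Bystander: brush lying on the table, about 200 mm long. Origin: under its middle.
- tape_roll: Bystander: roll of blue tape lying flat, 100 mm across, 24 mm high. Origin: centre of its underside.

How it is judged:
By the outcome, as a careful person would: the job done as asked, in the order asked, and still so for the second after the job is handed in, with the robot touching nothing.
It also fails if it takes over 51 s, if anything falls off the work surface, if the arm or the gripper's body presses on something with over 40 N, if the wrist force passes 120 N, or if a joint passes its speed limit or range.

## Working session

There is one attempt and no reset: what is moved stays moved. The work goes in short steps, Python scripts to look and compute and a shell command to move; the robot and the scene stay as the last step left them, time stands still between calls to the robot, and variables do not carry over. Pictures are saved under pics/ and viewed, and the job is handed in when it is done.

```bash
mkdir -p pics; ls; cat > h.py <<'E'
from bench import r
import numpy as np, cv2
def px2w(cam,xy,d=None,z=None):
    c=r.camera_info(cam);K=np.array([[c['fx'],0,c['cx']],[0,c['fy'],c['cy']],[0,0,1.]])
    u=cv2.undistortPoints(np.array([[xy]],float),K,np.array(c['distortion'],float)).ravel()
    ray=np.array([u[0],u[1],1.]);R=np.array(c['R']);t=np.array(c['t'])
    if d is not None: return R.T@(ray*d-t)
    o=-R.T@t;v=R.T@ray
    return o+v*(z-o[2])/v[2]
def w2px(cam,X):
    c=r.camera_info(cam);K=np.array([[c['fx'],0,c['cx']],[0,c['fy'],c['cy']],[0,0,1.]])
    return cv2.projectPoints(np.array(X,float).reshape(-1,1,3),cv2.Rodrigues(np.array(c['R']))[0],np.array(c['t'],float),K,np.array(c['distortion'],float))[0].reshape(-1,2)
def save(im,n): cv2.imwrite('pics/'+n,im[:,:,::-1])
E
python3 - <<'E'
from h import *
s=r.sense();print(s['position'],s['ee_rot'],s['time_s'],s['wrist_force'],s['gripper_width'])
for c in ['side','top']:
    im,d=r.get_image(c);save(im,c+'0.png');np.save(c+'_d.npy',d)
    ci=r.camera_info(c);print(c,-np.array(ci['R']).T@ci['t'],ci['fx'])
    for n in ['door_edge','hasp_pin','hasp_end','turn_grip','buffer_top','cabinet','sanding_block']:
        for m in r.mark_of(c,n)[:2]:
            x,y=m['xy'];dd=d[int(y),int(x)]
            print(c,n,round(m['p'],2),np.round(m['xy'],1),np.round(px2w(c,m['xy'],d=dd),4) if dd>0 else None)
print(r.sense()['time_s'])
E
```

```text
pics
[0.31245375 0.65383083 0.30184595] [-3.14005541e+00  1.60753164e-04  2.69586950e+00] 0.0 [-0.11908734  0.48695818 -0.6164345 ] 0.09296323096298098
side [ 0.10748252 -1.09791916  0.89300476] 401.2422724625931
side door_edge 0.7 [317.6 163. ] [0.5982 0.1037 0.1939]
side door_edge 0.7 [250.4 173.4] [0.4116 0.4238 0.0165]
side hasp_pin 0.65 [325.  162.6] [0.622  0.0905 0.1977]
side hasp_pin 0.36 [306.1 181.9] [0.547  0.0875 0.1332]
side hasp_end 0.7 [346.9 150.5] [0.7175 0.1083 0.2219]
side turn_grip 0.54 [304.  181.4] [0.5378 0.0848 0.1388]
side buffer_top 0.28 [396.3 297.7] [ 6.406e-01 -4.229e-01  6.000e-04]
side cabinet 0.81 [330.7 196.8] [0.6554 0.1031 0.0332]
top [0.33732152 0.00318934 1.27304788] 423.3242292043844
top door_edge 0.73 [279.8 186.2] [0.6072 0.091  0.1959]
top hasp_pin 0.9 [276.9 176.2] [0.6345 0.0969 0.197 ]
top hasp_end 0.63 [270.6 144.4] [0.7156 0.1062 0.2189]
top turn_grip 0.57 [284.1 211.1] [0.5501 0.088  0.1433]
top turn_grip 0.57 [277.7 189.7] [0.5984 0.0971 0.1952]
top cabinet 0.71 [180.1 219.6] [0.5696 0.4024 0.0378]
top sanding_block 0.69 [221.3 174.8] [0.6662 0.2543 0.1418]
0.8
```

View pics/top0.png

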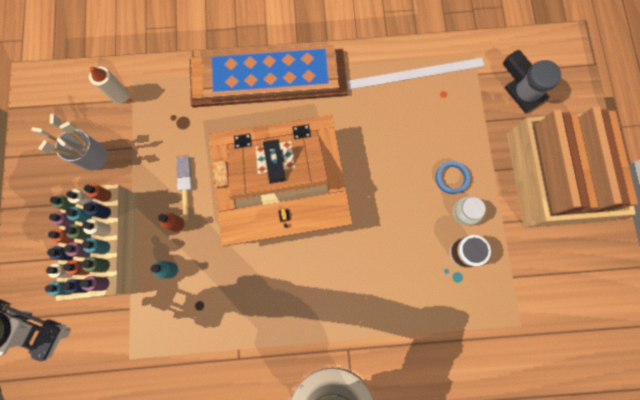

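View pics/side0.png

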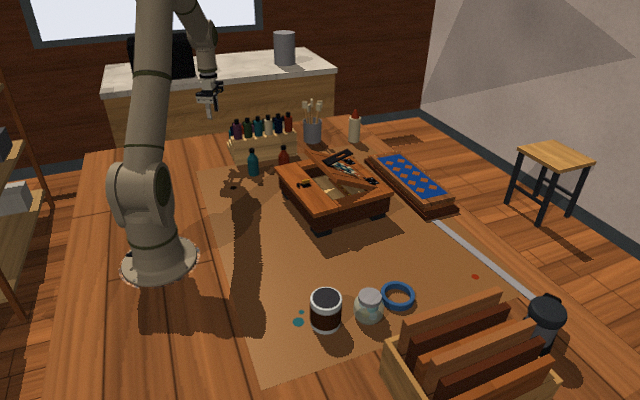

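```bash
python3 - <<'E'
import cv2
a=cv2.imread('pics/top0.png')[120:270,190:370];b=cv2.imread('pics/side0.png')[120:250,240:420]
cv2.imwrite('pics/topc.png',cv2.resize(a,None,fx=4,fy=4,interpolation=2)[:600,:720]);cv2.imwrite('pics/sidec.png',cv2.resize(b,None,fx=4,fy=4,interpolation=2))
E
```

```text
(no output)
```

View pics/topc.png

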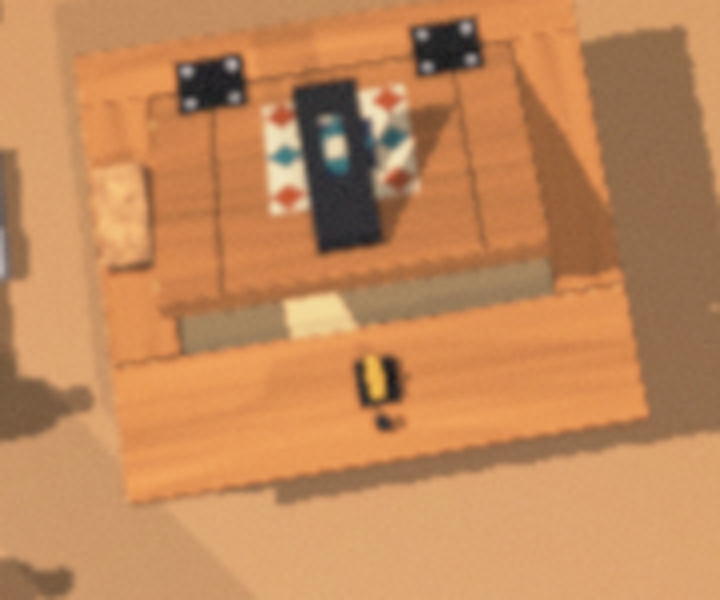

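View pics/sidec.png

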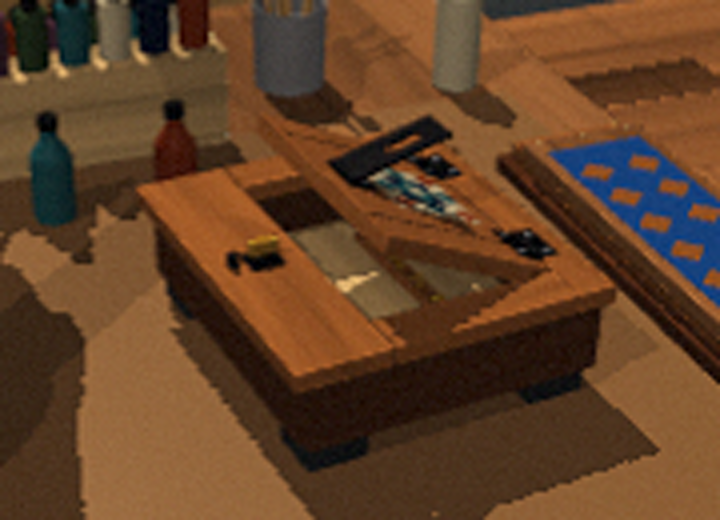

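The top view shows the cabinet at about (208–352, 120–245). The door is ajar, with the strap folded back from (277,178) to (268,142). The thumb turn is at (284,214) and the buffer at (287,225). Next I'll fit the geometry.

```bash
python3 - <<'E'
from h import *
from scipy.optimize import least_squares
d=np.load('top_d.npy')
# frame face heights
for p in [(235,235),(260,228),(310,220),(340,216),(225,220),(345,180),(220,150),(270,127),(215,140)]:
    print(p,np.round(px2w('top',p,d=np.median(d[p[1]-1:p[1]+2,p[0]-1:p[0]+2])),4))
cor=np.array([(222,245.5),(352,223.75),(208.75,133.75)])-0.0
loc=np.array([(-.166,.18,.09),(-.166,-.18,.09),(.166-.006,.18,.09)])
# right back corner also
cor=np.vstack([cor,[333.7,119.5]]);loc=np.vstack([loc,(.16,-.18,.09)])
def W(p,l):
    c,s=np.cos(p[2]),np.sin(p[2]);l=np.atleast_2d(l)
    return np.c_[p[0]+c*l[:,0]-s*l[:,1],p[1]+s*l[:,0]+c*l[:,1],p[3]+l[:,2]]
f=lambda p:(w2px('top',W(p,loc))-cor).ravel()
o=least_squares(lambda q:np.r_[f(q)],[.65,.1,.15,.03]);print(o.x,f(o.x))
p=o.x;print('turn',W(p,(-.111,0,.104)),w2px('top',W(p,(-.111,0,.111))))
for n in ['hasp_pin','hasp_end','turn_grip']: pass
for c,ps in [('top',['turn_grip','buffer_top','hasp_end']),('side',['turn_grip','buffer_top','hasp_end','hasp'])]:
    for n in ps:
        for m in r.silhouettes(c,n)[:1]: print(c,n,m['p'],m['xy'],m['pixels'].sum())
E
```

```text
(235, 235) [0.4992 0.2274 0.1205]
(260, 228) [0.5126 0.1583 0.1216]
(310, 220) [0.5236 0.0202 0.1213]
(340, 216) [ 0.5281 -0.0632  0.1206]
(225, 220) [0.5429 0.2532 0.1204]
(345, 180) [ 0.6592 -0.0957  0.0012]
(220, 150) [0.7455 0.2601 0.1212]
(270, 127) [0.8034 0.1144 0.1212]
(215, 140) [0.7767 0.2734 0.1209]
[0.65354258 0.09873206 0.07150459 0.01646421] [ 0.1390266  -0.01021112 -0.74767769  1.88708237  1.59063804  0.71306591
 -0.97422928 -2.70146197]
turn [[0.54282623 0.09080182 0.12046421]] [[283.73538118 214.8099578 ]]
top turn_grip 0.5 [469.5, 210.6] 718
top hasp_end 0.94 [277.5, 160.3] 612
side hasp_end 0.72 [340.5, 156.2] 239
side hasp 0.52 [338.5, 156.7] 230
```

```bash
cat >> h.py <<'E'
def cloud(cam,d):
    c=r.camera_info(cam);K=np.array([[c['fx'],0,c['cx']],[0,c['fy'],c['cy']],[0,0,1.]])
    v,u=np.mgrid[0:400,0:640]
    n=cv2.undistortPoints(np.stack([u,v],-1).reshape(-1,1,2).astype(float),K,np.array(c['distortion'],float)).reshape(400,640,2)
    P=np.dstack([n,np.ones((400,640))])*d[...,None]-np.array(c['t'])
    return P@np.array(c['R'])
E
python3 - <<'E'
from h import *
from scipy.optimize import least_squares
P=cloud('top',np.load('top_d.npy'))
im=cv2.imread('pics/top0.png')[:,:,::-1].astype(int)
z=P[...,2];m=(abs(z-.121)<.006)&(P[...,0]>.42)&(P[...,0]<.9)&(P[...,1]>-.13)&(P[...,1]<.36)
pts=P[m];rect=cv2.minAreaRect((pts[:,:2]*1000).astype(np.float32));print(rect,cv2.boxPoints(rect))
# front edge: for each column max row
cols=[];fe=[]
for u in range(228,350,4):
    rows=np.where(m[:,u])[0]
    if len(rows): fe.append(P[rows.max(),u,:2])
fe=np.array(fe);k=np.polyfit(fe[:,1],fe[:,0],1);print('front edge slope',k, 'yaw',-np.arctan(k[0]),np.std(fe[:,0]-np.polyval(k,fe[:,1])))
# brass
R,G,B=im[...,0],im[...,1],im[...,2]
y=(R>180)&(G>130)&(B<110)&(G-B>70);y[:205]=0;y[222:]=0;y[:,:275]=0;y[:,295:]=0
v,u=np.where(y);print(len(u),u.mean(),v.mean(),'bar',px2w('top',(u.mean(),v.mean()),z=.121+.021), )
bl=(R+G+B<110);b2=bl.copy();b2[:221]=0;b2[232:]=0;b2[:,:278]=0;b2[:,298:]=0
v,u=np.where(b2);print(len(u),'buffer',px2w('top',(u.mean(),v.mean()),z=.121+.010))
b3=bl.copy();b3[:,:270]=0;b3[:,300:]=0;b3[:205]=0;b3[222:]=0
v,u=np.where(b3);print('plate box',u.min(),u.max(),v.min(),v.max())
# door plane & strap plane
dm=(P[...,0]>.6)&(P[...,0]<.78)&(z>.135)&(z<.23)
for name,xs,ys in [('doorL',(228,250),(160,185)),('doorR',(298,308),(150,175))]:
    q=P[ys[0]:ys[1],xs[0]:xs[1]].reshape(-1,3);A=np.c_[q[:,:2],np.ones(len(q))];c=np.linalg.lstsq(A,q[:,2],rcond=None)[0];print(name,c,np.std(A@c-q[:,2]),'angle',np.arctan(np.hypot(*c[:2])),'dir yaw',np.arctan2(-c[1],-c[0]))
s=bl.copy();s[:142]=0;s[181:]=0;s[:,:262]=0;s[:,287:]=0
q=P[s];q=q[(q[:,2]>.17)];A=np.c_[q[:,:2],np.ones(len(q))]
c=np.linalg.lstsq(A,q[:,2],rcond=None)[0];print('strap',len(q),c,np.std(A@c-q[:,2]),np.arctan(np.hypot(*c[:2])),q.min(0),q.max(0))
E
```

```text
((651.8551025390625, 99.2144546508789), (327.10968017578125, 360.3289489746094), 4.871302604675293) [[473.59183  264.83945 ]
 [504.19022  -94.187996]
 [830.1184   -66.41054 ]
 [799.52     292.6169  ]]
front edge slope [-0.08250328  0.49719063] yaw 0.08231684675820676 0.0009258798991577162
34 283.29411764705884 213.44117647058823 bar [0.54407206 0.09064493 0.142     ]
0 buffer [nan nan nan]
plate box 287 288 211 215
doorL [-1.34546754 -1.02829638  1.26920306] 0.03979701764281217 angle 1.0373762524070314 dir yaw 0.6525696090044174
doorR [-0.4542309  -0.03721714  0.47730096] 0.0017669119079190328 angle 0.4276278393383216 dir yaw 0.0817517883737994<stdin>:18: RuntimeWarning: Mean of empty slice.
  ret = ret.dtype.type(ret / rcount)
  ret = _var(a, axis=axis, dtype=dtype, out=out, ddof=ddof,
  arrmean = um.true_divide(arrmean, div, out=arrmean,
  ret = ret.dtype.type(ret / rcount)
Traceback (most recent call last):
ValueError: zero-size array to reduction operation minimum which has no identity
```

```bash
cat >> h.py <<'E'
O=np.array([.655,.0994,.031]);YAW=.083
def L2W(l):
    c,s=np.cos(YAW),np.sin(YAW);return O+np.array([c*l[0]-s*l[1],s*l[0]+c*l[1],l[2]])
def need(l,yaw=None):
    """tip target in cabinet coords with z above the face; prints dp mm tool + turn deg"""
    s=r.sense();from scipy.spatial.transform import Rotation as T
    R=T.from_euler('xyz',s['ee_rot']).as_matrix()
    tgt=L2W((l[0],l[1],.09+l[2]+.084));dp=R.T@(tgt-s['position'])*1000
    Rg=T.from_euler('xyz',[np.pi,0,YAW+yaw]).as_matrix() if yaw is not None else R
    print('dp',np.round(dp,1),'norm',round(np.linalg.norm(dp),1),'turn',np.round(np.degrees(T.from_matrix(R.T@Rg).as_rotvec()),2))
def tip():
    s=r.sense();c,n=np.cos(YAW),np.sin(YAW);v=s['position']-O
    print('t',round(s['time_s'],2),'tip local mm',np.round(1000*np.array([c*v[0]+n*v[1],-n*v[0]+c*v[1],v[2]-.174]),1),'yaw rel',round(s['ee_rot'][2]-YAW,3),'rp',np.round(s['ee_rot'][:2],3),'F',np.round(s['wrist_force'],1),'T',np.round(s['torque'],2),'w',round(s['gripper_width'],4),'q',np.round(s['joint_pos'],2))
E
python3 -m handwheel '[{"dp":[-35,-29,-4],"turn":[0,0,0]},{"dp":[-35,-29,-4],"turn":[0,0,0]},{"dp":[-35,-29,-4],"turn":[0,0,0]},{"dp":[-35,-29,-4],"turn":[0,0,0]},{"dp":[-35,-29,-4],"turn":[0,0,0]},{"dp":[-35,-29,-4],"turn":[0,0,0]},{"dp":[-35,-29,-4],"turn":[0,0,0]},{"dp":[-35,-29,-4],"turn":[0,0,0]},{"dp":[-35,-29,0],"turn":[0,0,0]},{"dp":[-35,-29,0],"turn":[0,0,0]}]' 0
python3 -m handwheel '[{"dp":[-35,-29,0],"turn":[0,0,0]},{"dp":[-35,-29,0],"turn":[0,0,0]},{"dp":[-35,-29,0],"turn":[0,0,0]},{"dp":[-35,-29,0],"turn":[0,0,0]},{"dp":[-35,-29,0],"turn":[0,0,0]},{"dp":[-32,-22,0],"turn":[0,0,0]},{"dp":[0,0,0],"turn":[0,0,8.5]},{"dp":[0,0,0],"turn":[0,0,8.5]},{"dp":[0,0,0],"turn":[0,0,8.5]},{"dp":[0,0,0],"turn":[0,0,8.5]}]'
python3 -m handwheel '[{"dp":[0,0,0],"turn":[0,0,8.5]},{"dp":[0,0,0],"turn":[0,0,8.5]},{"dp":[0,0,0],"turn":[0,0,8.5]},{"dp":[0,0,0],"turn":[0,0,0]}]'
python3 -c "
from h import *
tip();need((-.045,-.095,.10),np.pi/2)"
```

```text
time_s: 2.15
position: [0.504, 0.2398, 0.3352]
ee_rot: [3.141, 0.001, 2.696]
wrist_force: [1.2, -0.1, 0.4]
gripper_width: 0.0181
time_s: 3.15
position: [0.6182, 0.0014, 0.3348]
ee_rot: [3.141, 0.0, 2.096]
wrist_force: [-0.2, 0.6, -0.4]
gripper_width: 0.0003
time_s: 3.55
position: [0.6182, 0.002, 0.3347]
ee_rot: [3.141, 0.0, 1.656]
wrist_force: [-0.1, 0.8, -0.4]
gripper_width: 0.0003
t 3.55 tip local mm [-44.8 -94.  129.7] yaw rel 1.573 rp [3.141 0.   ] F [-0.1  0.8 -0.4] T [ 0.01  0.07 -0.03] w 0.0003 q [-0.34  0.45  0.36  1.84 -0.2   0.89  0.19]
dp [-0.9 -0.2 29.7] norm 29.8 turn [0.01 0.02 0.1 ]
```

```bash
python3 -m handwheel '[{"dp":[0,0,25],"turn":[0,0,0]},{"dp":[0,0,20],"turn":[0,0,0]},{"dp":[0,0,10],"turn":[0,0,0]},{"dp":[0,0,10],"turn":[0,0,0]},{"dp":[0,0,10],"turn":[0,0,0]},{"dp":[0,0,10],"turn":[0,0,0]},{"dp":[0,0,10],"turn":[0,0,0]},{"dp":[0,0,10],"turn":[0,0,0]},{"dp":[0,0,10],"turn":[0,0,0]},{"dp":[0,0,8],"turn":[0,0,0]}]'
python3 -c "
from h import *
tip()"
python3 -m handwheel '[{"dp":[0,0,4],"turn":[0,0,0]},{"dp":[0,0,3],"turn":[0,0,0]},{"dp":[0,0,0],"turn":[0,0,0]}]'
python3 -c "
from h import *
tip()"
```

```text
time_s: 4.55
position: [0.618, 0.0017, 0.2107]
ee_rot: [-3.141, -0.0, 1.657]
wrist_force: [-1.0, 0.4, 0.4]
gripper_width: 0.0006
t 4.55 tip local mm [-45.  -94.3   5.7] yaw rel 1.574 rp [-3.141 -0.   ] F [-1.   0.4  0.4] T [-0.01  0.33  0.01] w 0.0006 q [-0.28  0.6   0.29  1.94 -0.27  0.64  0.26]
time_s: 4.85
position: [0.6182, 0.0017, 0.2045]
ee_rot: [-3.142, 0.0, 1.657]
wrist_force: [0.2, 0.2, 0.1]
gripper_width: -0.0001
t 4.85 tip local mm [-44.8 -94.4  -0.5] yaw rel 1.574 rp [-3.142  0.   ] F [0.2 0.2 0.1] T [-0.09  0.08 -0.01] w -0.0001 q [-0.28  0.61  0.28  1.95 -0.27  0.62  0.26]
```

```bash
python3 -m handwheel '[{"dp":[0,0,3],"turn":[0,0,0]},{"dp":[0,0,3],"turn":[0,0,0]},{"dp":[0,0,0],"turn":[0,0,0]}]'
python3 - <<'E'
from h import *
tip();im,d=r.get_image('side');save(cv2.resize(im[110:250,230:430],None,fx=4,fy=4),'s2.png');np.save('sd2.npy',d)
E
```

```text
time_s: 5.15
position: [0.6183, 0.0016, 0.1994]
ee_rot: [3.141, -0.0, 1.657]
wrist_force: [-2.5, 0.3, 6.2]
gripper_width: 0.0004
t 5.15 tip local mm [-44.7 -94.4  -5.6] yaw rel 1.574 rp [ 3.141 -0.   ] F [-2.5  0.3  6.2] T [-0.03  0.63 -0.01] w 0.0004 q [-0.28  0.61  0.28  1.95 -0.28  0.61  0.27]
```

View pics/s2.png

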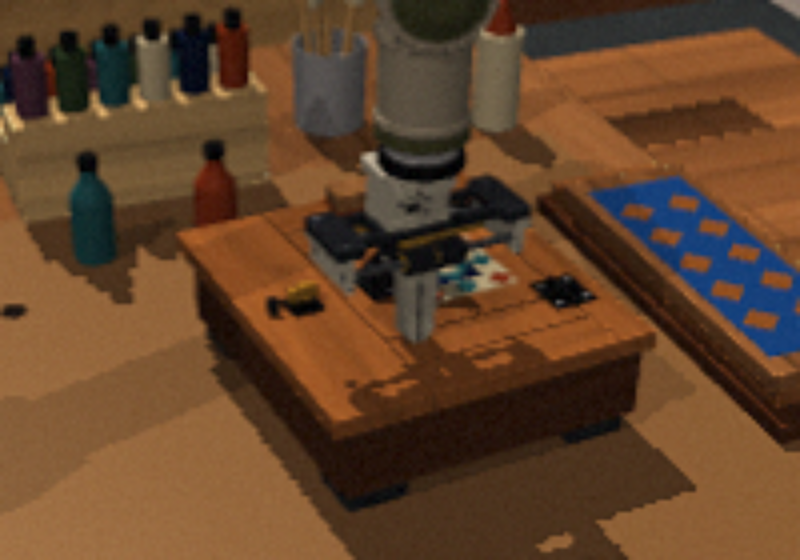

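```bash
python3 -m handwheel '[{"dp":[0,0,-10],"turn":[0,0,0]},{"dp":[0,0,-40],"turn":[0,0,0]},{"dp":[0,0,-45],"turn":[0,0,8.5]},{"dp":[0,0,-45],"turn":[0,0,8.5]},{"dp":[0,0,0],"turn":[0,0,8.5]},{"dp":[0,0,0],"turn":[0,0,8.5]},{"dp":[0,0,0],"turn":[0,0,8.5]},{"dp":[0,0,0],"turn":[0,0,8.5]},{"dp":[0,0,0],"turn":[0,0,8.5]},{"dp":[0,0,0],"turn":[0,0,8.5]}]'
python3 -m handwheel '[{"dp":[0,0,0],"turn":[0,0,8.5]},{"dp":[0,0,0],"turn":[0,0,8.5]},{"dp":[0,0,0],"turn":[0,0,5]}]'
python3 - <<'E'
from h import *
tip();im,d=r.get_image('side');save(cv2.resize(im[110:250,230:430],None,fx=4,fy=4),'s3.png');np.save('sd3.npy',d)
def loc(P):
    c,n=np.cos(YAW),np.sin(YAW);v=P-O;return np.round(1000*np.array([c*v[0]+n*v[1],-n*v[0]+c*v[1],v[2]-.09]),1)
for n in ['hasp_pin','hasp_end','turn_grip','door_edge','buffer_top']:
    for m in r.mark_of('side',n)[:2]:
        x,y=m['xy'];print(n,round(m['p'],2),np.round(m['xy']),loc(px2w('side',m['xy'],d=d[int(y),int(x)])))
need((.085,0,.12),0)
E
```

```text
time_s: 6.2
position: [0.6182, 0.0017, 0.3397]
ee_rot: [3.141, -0.001, 0.465]
wrist_force: [0.1, -0.1, 0.6]
gripper_width: 0.0005
time_s: 6.5
position: [0.6183, 0.0019, 0.3395]
ee_rot: [-3.141, -0.001, 0.081]
wrist_force: [0.4, 0.0, -0.2]
gripper_width: 0.0006
t 6.5 tip local mm [-44.7 -94.2 134.5] yaw rel -0.002 rp [-3.141e+00 -1.000e-03] F [ 0.4  0.  -0.2] T [-0.02  0.17 -0.05] w 0.0006 q [-0.63  0.54  0.83  1.85 -0.48  0.96 -1.08]
hasp_end 0.67 [339. 163.] [25.8 -5.6 62.4]
turn_grip 0.72 [286. 173.] [-142.8  112.    -0.7]
turn_grip 0.65 [333. 199.] [ -67.5 -132.8    0.9]
door_edge 0.66 [314. 180.] [-63.9  19.6  -1.5]
dp [130.3 -93.6  14.2] norm 161.1 turn [-0.02 -0.03  0.33]
```

View pics/s3.png

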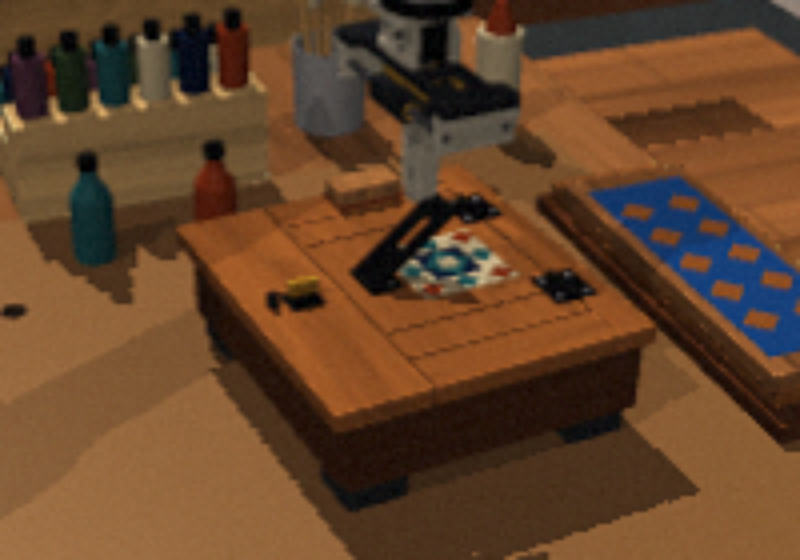

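The picture shows the door flush. The strap leans back with its end near crop (440,205), and the bar is at crop (303,287). Next I move behind the strap end and sweep it over.

```bash
python3 -m handwheel '[{"dp":[33,-24,0],"turn":[0,0,0]},{"dp":[33,-24,0],"turn":[0,0,0]},{"dp":[33,-23,0],"turn":[0,0,0]},{"dp":[31,-23,0],"turn":[0,0,0]},{"dp":[0,0,40],"turn":[0,0,0]},{"dp":[0,0,39],"turn":[0,0,0]},{"dp":[0,0,0],"turn":[0,0,0]}]'
python3 -c "
from h import *
tip()"
python3 -m handwheel '[{"dp":[-25,0,0],"turn":[0,0,0]},{"dp":[-20,0,-2],"turn":[0,0,0]},{"dp":[-20,0,-4],"turn":[0,0,0]},{"dp":[-20,0,-5],"turn":[0,0,0]},{"dp":[-20,0,-5],"turn":[0,0,0]},{"dp":[-20,0,-4],"turn":[0,0,0]}]'
python3 -c "
from h import *
tip()"
```

```text
time_s: 7.5
position: [0.7373, 0.1072, 0.2545]
ee_rot: [-3.142, 0.008, 0.088]
wrist_force: [-1.0, 0.8, -0.3]
gripper_width: 0.0004
t 7.5 tip local mm [82.7  1.  49.5] yaw rel 0.005 rp [-3.142  0.008] F [-1.   0.8 -0.3] T [0.05 0.15 0.03] w 0.0004 q [-0.63  0.78  0.74  1.61 -0.6   0.99 -1.18]
time_s: 8.1
position: [0.6153, 0.0951, 0.2825]
ee_rot: [-3.141, -0.004, 0.087]
wrist_force: [1.7, -0.9, -1.0]
gripper_width: 0.0002
t 8.1 tip local mm [-39.9  -1.   77.5] yaw rel 0.004 rp [-3.141 -0.004] F [ 1.7 -0.9 -1. ] T [ 0.01 -0.09 -0.02] w 0.0002 q [-0.74  0.61  0.78  1.9  -0.56  0.86 -1.15]
```

```bash
python3 -m handwheel '[{"dp":[-15,0,-1],"turn":[0,0,0]},{"dp":[-14,0,0],"turn":[0,0,0]},{"dp":[-13,0,2],"turn":[0,0,0]},{"dp":[-12,0,3],"turn":[0,0,0]},{"dp":[-12,0,7],"turn":[0,0,0]},{"dp":[-11,0,9],"turn":[0,0,0]},{"dp":[-8,0,10],"turn":[0,0,0]},{"dp":[-7,0,10],"turn":[0,0,0]},{"dp":[-3,0,7],"turn":[0,0,0]},{"dp":[-3,0,5],"turn":[0,0,0]}]'
python3 - <<'E'
from h import *
tip();im,d=r.get_image('side');save(cv2.resize(im[110:250,230:430],None,fx=4,fy=4),'s4.png')
E
```

```text
time_s: 9.1
position: [0.5173, 0.0872, 0.2272]
ee_rot: [3.142, 0.0, 0.087]
wrist_force: [0.9, -0.1, 0.7]
gripper_width: 0.0005
t 9.1 tip local mm [-138.2   -0.7   22.2] yaw rel 0.004 rp [3.142 0.   ] F [ 0.9 -0.1  0.7] T [ 0.02  0.08 -0.01] w 0.0005 q [-0.76  0.57  0.72  2.16 -0.64  0.64 -1.07]
```

View pics/s4.png

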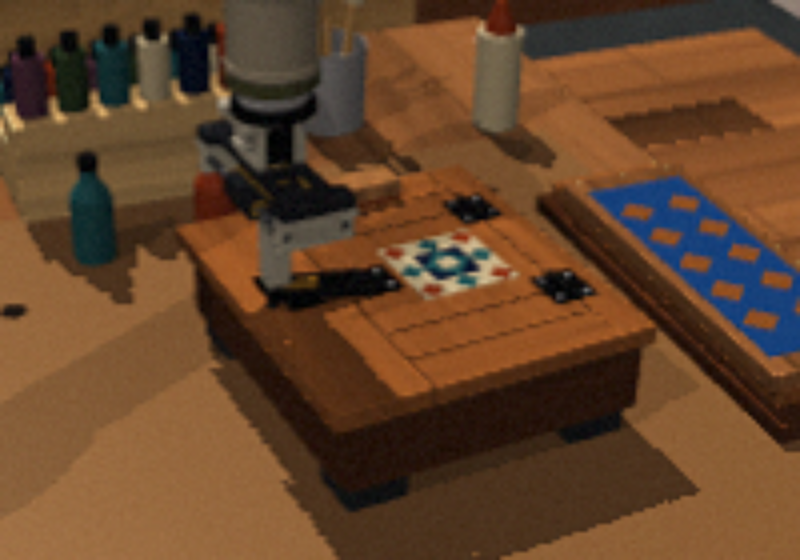

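The strap lies almost down under the fingertip, at about crop (330,285). I'll bring it down onto the buffer, lift off and check the bar in the slot.

```bash
python3 -m handwheel '[{"dp":[0,0,4],"turn":[0,0,0]},{"dp":[0,0,3],"turn":[0,0,0]},{"dp":[0,0,0],"turn":[0,0,0]}]'
python3 -c "
from h import *
tip()"
python3 -m handwheel '[{"dp":[0,0,-15],"turn":[0,0,0]},{"dp":[0,0,-40],"turn":[0,0,0]},{"dp":[-40,30,-25],"turn":[0,0,0]},{"dp":[-40,30,0],"turn":[0,0,0]},{"dp":[-20,0,0],"turn":[0,0,0]}]' 0.25
python3 - <<'E'
from h import *
tip();im,d=r.get_image('side');save(cv2.resize(im[110:250,230:430],None,fx=4,fy=4),'s5.png')
im,d=r.get_image('top');save(cv2.resize(im[120:270,190:370],None,fx=4,fy=4,interpolation=2),'t5.png');np.save('td5.npy',d)
for n in ['turn_grip','hasp_end','hasp_pin']:
  for c in ['top','side']:
    for m in r.mark_of(c,n)[:1]: print(c,n,m)
E
```

```text
time_s: 9.45
position: [0.5174, 0.0871, 0.2206]
ee_rot: [3.142, 0.0, 0.086]
wrist_force: [-2.3, 0.6, 4.0]
gripper_width: 0.0003
t 9.45 tip local mm [-138.1   -0.8   15.6] yaw rel 0.003 rp [3.142 0.   ] F [-2.3  0.6  4. ] T [-0.12  0.6   0.  ] w 0.0003 q [-0.75  0.58  0.71  2.16 -0.65  0.62 -1.06]
time_s: 9.95
position: [0.4244, 0.0193, 0.2987]
ee_rot: [-3.141, -0.001, 0.082]
wrist_force: [-0.0, 1.8, 0.3]
gripper_width: 0.0228
t 9.95 tip local mm [-236.5  -60.7   93.7] yaw rel -0.001 rp [-3.141e+00 -1.000e-03] F [-0.   1.8  0.3] T [ 0.02  0.18 -0.03] w 0.0228 q [-0.85  0.35  0.91  2.29 -0.45  0.68 -1.11]
top turn_grip {'xy': [285.3, 225.8], 'p': 0.19}
side turn_grip {'xy': [304.4, 182.0], 'p': 0.4}
top hasp_end {'xy': [286.3, 224.2], 'p': 0.5}
side hasp_end {'xy': [299.8, 181.4], 'p': 0.53}
top hasp_pin {'xy': [282.3, 194.8], 'p': 0.58}
side hasp_pin {'xy': [322.0, 181.9], 'p': 0.66}
```

View pics/s5.png

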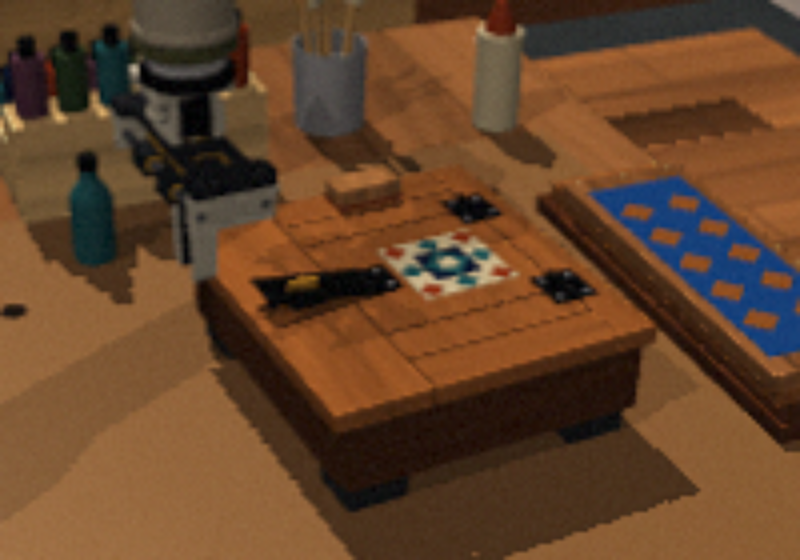

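View pics/t5.png

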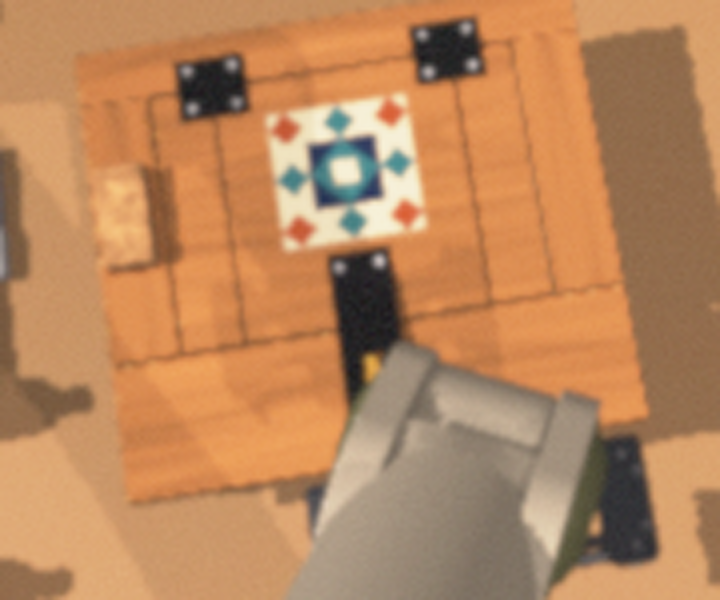

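The bar (brass at side crop (300,284), top crop (370,365)) shows through the slot. The door is flush and the sanding block hasn't moved. Now I move over the bar with the fingers straddling it.

```bash
python3 -m handwheel '[{"dp":[32,-15,0],"turn":[0,0,0]},{"dp":[32,-15,0],"turn":[0,0,0]},{"dp":[32,-15,0],"turn":[0,0,0]},{"dp":[29,-16,0],"turn":[0,0,0]},{"dp":[0,0,30],"turn":[0,0,0]},{"dp":[0,0,25],"turn":[0,0,0]},{"dp":[0,0,0],"turn":[0,0,0]}]' 0.2
python3 - <<'E'
from h import *
tip();need((-.111,.0003,.03),0)
im,d=r.get_image('side');save(cv2.resize(im[130:230,250:370],None,fx=6,fy=6),'s6.png')
E
```

```text
time_s: 11.05
position: [0.5454, 0.0944, 0.2401]
ee_rot: [3.14, 0.005, 0.087]
wrist_force: [-0.7, 0.6, 0.1]
gripper_width: 0.0188
t 11.05 tip local mm [-109.7    4.1   35.1] yaw rel 0.004 rp [3.14  0.005] F [-0.7  0.6  0.1] T [ 0.01  0.16 -0.07] w 0.0188 q [-0.77  0.59  0.75  2.08 -0.62  0.71 -1.1 ]
dp [-1.3  3.8  5.2] norm 6.5 turn [0.09 0.29 0.25]
```

View pics/s6.png

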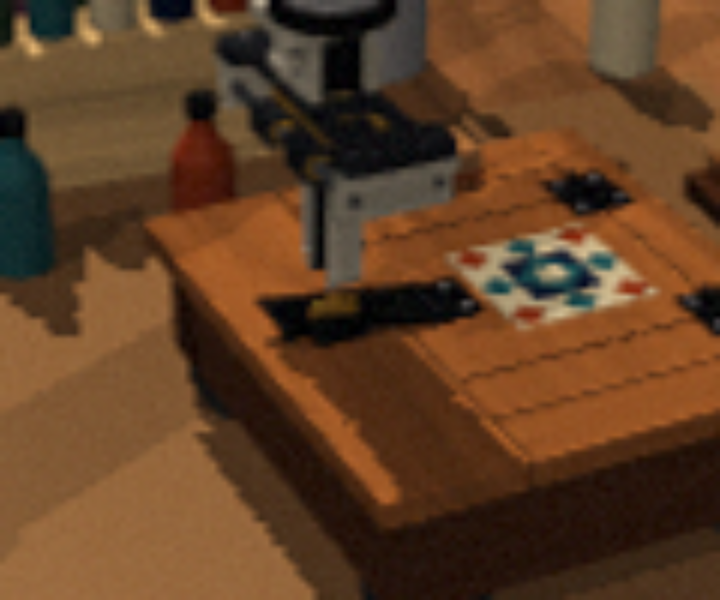

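```bash
python3 -m handwheel '[{"dp":[-1,3.5,0],"turn":[0,0,0]},{"dp":[0,0,0],"turn":[0,0,0]},{"dp":[0,0,0],"turn":[0,0,0]}]'
python3 - <<'E'
from h import *
tip();need((-.111,.0003,.026),0)
E
```

```text
time_s: 11.4
position: [0.5458, 0.0902, 0.2442]
ee_rot: [-3.141, -0.002, 0.086]
wrist_force: [0.8, -0.3, 0.6]
gripper_width: 0.0188
t 11.4 tip local mm [-1.096e+02 -1.000e-01  3.920e+01] yaw rel 0.003 rp [-3.141e+00 -2.000e-03] F [ 0.8 -0.3  0.6] T [-0.04  0.11 -0.04] w 0.0188 q [-0.77  0.58  0.75  2.08 -0.61  0.71 -1.09]
dp [-1.4 -0.4 13.2] norm 13.2 turn [-0.03 -0.1   0.18]
```

```bash
python3 -m handwheel '[{"dp":[-1.4,0,8],"turn":[0,0,0]},{"dp":[0,0,8],"turn":[0,0,0]},{"dp":[0,0,7],"turn":[0,0,0]},{"dp":[0,0,3],"turn":[0,0,0]},{"dp":[0,0,0],"turn":[0,0,0]}]'
python3 -c "
from h import *
tip()"
python3 -m handwheel '[{"dp":[0,0,4],"turn":[0,0,0]},{"dp":[0,0,4],"turn":[0,0,0]},{"dp":[0,0,0],"turn":[0,0,0]}]'
python3 -c "
from h import *
tip()"
```

```text
time_s: 11.9
position: [0.5439, 0.0904, 0.2166]
ee_rot: [-3.141, 0.001, 0.086]
wrist_force: [-1.6, 1.5, 4.5]
gripper_width: 0.0187
t 11.9 tip local mm [-111.5    0.2   11.6] yaw rel 0.003 rp [-3.141e+00  1.000e-03] F [-1.6  1.5  4.5] T [0.39 0.5  0.07] w 0.0187 q [-0.73  0.61  0.71  2.11 -0.66  0.66 -1.06]
time_s: 12.2
position: [0.5435, 0.0903, 0.209]
ee_rot: [-3.141, 0.001, 0.087]
wrist_force: [-3.3, 1.0, 9.5]
gripper_width: 0.0183
t 12.2 tip local mm [-111.9    0.2    4. ] yaw rel 0.004 rp [-3.141e+00  1.000e-03] F [-3.3  1.   9.5] T [ 0.23  1.13 -0.07] w 0.0183 q [-0.72  0.62  0.69  2.11 -0.67  0.64 -1.05]
```

```bash
python3 -m handwheel '[{"dp":[0,0,4],"turn":[0,0,0]},{"dp":[0,0,4],"turn":[0,0,0]},{"dp":[0,0,0],"turn":[0,0,0]}]'
python3 -m handwheel '[{"dp":[0,0,4],"turn":[0,0,0]},{"dp":[0,0,0],"turn":[0,0,0]}]'
python3 -m handwheel '[{"dp":[0,0,4],"turn":[0,0,0]},{"dp":[0,0,0],"turn":[0,0,0]}]'
python3 - <<'E'
from h import *
tip()
im,d=r.get_image('side');save(cv2.resize(im[130:230,250:370],None,fx=6,fy=6),'s7.png')
E
```

```text
time_s: 12.5
position: [0.5431, 0.0903, 0.2012]
ee_rot: [-3.14, 0.002, 0.087]
wrist_force: [-6.1, 1.3, 12.8]
gripper_width: 0.0187
time_s: 12.7
position: [0.543, 0.0902, 0.1974]
ee_rot: [-3.14, 0.002, 0.086]
wrist_force: [-7.2, 2.1, 15.7]
gripper_width: 0.0186
time_s: 12.9
position: [0.543, 0.0902, 0.1937]
ee_rot: [-3.14, 0.002, 0.086]
wrist_force: [-8.0, 1.1, 19.4]
gripper_width: 0.0188
t 12.9 tip local mm [-1.123e+02  1.000e-01 -1.130e+01] yaw rel 0.003 rp [-3.14e+00  2.00e-03] F [-8.   1.1 19.4] T [ 0.29  1.94 -0.  ] w 0.0188 q [-0.7   0.64  0.66  2.12 -0.7   0.61 -1.02]
```

View pics/s7.png

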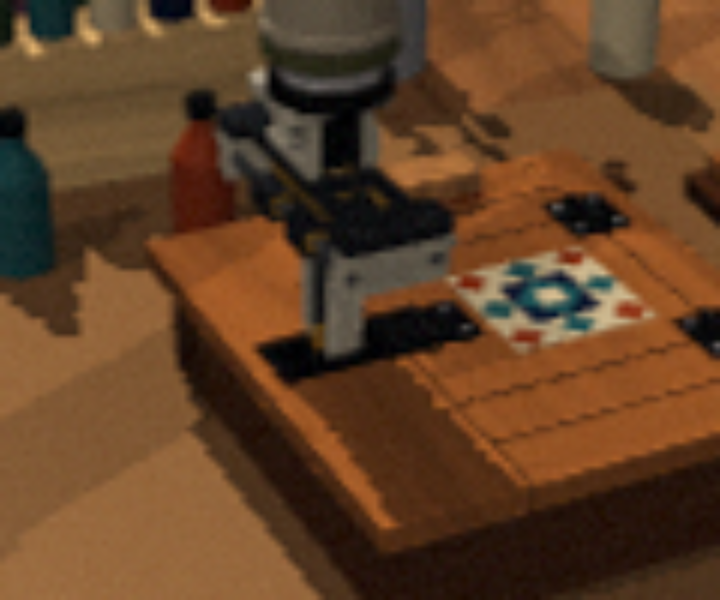

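```bash
python3 -m handwheel '[{"dp":[0,0,3],"turn":[0,0,0]},{"dp":[0,0,0],"turn":[0,0,0]}]'
python3 -m handwheel '[{"dp":[0,0,3],"turn":[0,0,0]},{"dp":[0,0,0],"turn":[0,0,0]},{"dp":[0,0,0],"turn":[0,0,0]}]' 0.11
python3 - <<'E'
from h import *
tip()
def loc(P):
    c,n=np.cos(YAW),np.sin(YAW);v=P-O;return np.stack([c*v[...,0]+n*v[...,1],-n*v[...,0]+c*v[...,1],v[...,2]-.09],-1)*1000
im,d=r.get_image('side');P=loc(cloud('side',d));b=im.astype(int).sum(2)<130
for name,m in [('strap',b&(abs(P[...,1])<24)),('face',(abs(P[...,1]+45)<15)),('face2',(abs(P[...,1]+100)<15))]:
    for lo in range(-165,-50,10):
        k=m&(P[...,0]>lo)&(P[...,0]<lo+10)&(P[...,2]<20)&(P[...,2]>-30)
        print(name,lo,k.sum(),np.round(np.median(P[k][:,2]),1) if k.sum() else '')
E
```

```text
time_s: 13.15
position: [0.543, 0.0902, 0.191]
ee_rot: [-3.14, 0.002, 0.086]
wrist_force: [-8.3, 2.3, 23.2]
gripper_width: 0.0185
time_s: 13.45
position: [0.544, 0.0895, 0.1887]
ee_rot: [-3.141, -0.001, 0.086]
wrist_force: [-6.5, -0.7, 26.3]
gripper_width: 0.0109
t 13.45 tip local mm [-111.4   -0.7  -16.3] yaw rel 0.003 rp [-3.141e+00 -1.000e-03] F [-6.5 -0.7 26.3] T [-0.18  1.77 -0.02] w 0.0109 q [-0.69  0.65  0.65  2.12 -0.71  0.6  -1.01]
strap -165 3 -11.4
strap -155 17 -15.1
strap -145 20 -15.1
strap -135 18 -15.7
strap -125 17 -15.8
strap -115 5 -15.9
strap -105 8 -15.7
strap -95 15 -16.4
strap -85 17 -14.8
strap -75 21 -15.4
strap -65 13 -15.3
strap -55 19 -14.5
face -165 12 -20.1
face -155 15 -19.5
face -145 12 -19.6
face -135 11 -18.9
face -125 10 -19.6
face -115 14 -20.2
face -105 13 -19.0
face -95 10 -19.9
face -85 13 -19.0
face -75 12 -19.8
face -65 12 -19.7
face -55 12 -19.9
face2 -165 12 -19.8
face2 -155 13 -20.1
face2 -145 14 -19.7
face2 -135 15 -19.6
face2 -125 14 -19.8
face2 -115 16 -19.2
face2 -105 11 -19.6
face2 -95 15 -20.7
face2 -85 12 -20.4
face2 -75 13 -20.4
face2 -65 14 -19.2
face2 -55 15 -19.8
```

The side depth puts the strap about 4.5 mm above the face and parallel to it, so it is seated (5 mm to its top expected). With it held down, I turn now.

```bash
python3 -m handwheel '[{"dp":[0,0,0],"turn":[0,0,-8]},{"dp":[0,0,0],"turn":[0,0,-8]},{"dp":[0,0,0],"turn":[0,0,-8]},{"dp":[0,0,0],"turn":[0,0,-8]}]' 0.105
python3 -c "
from h import *
tip()"
python3 -m handwheel '[{"dp":[0,0,0],"turn":[0,0,-8]},{"dp":[0,0,0],"turn":[0,0,-8]},{"dp":[0,0,0],"turn":[0,0,-8]},{"dp":[0,0,0],"turn":[0,0,-8]}]'
python3 -c "
from h import *
tip()"
```

```text
time_s: 13.9
position: [0.5449, 0.0894, 0.189]
ee_rot: [3.14, -0.003, 0.649]
wrist_force: [-4.2, -0.9, 23.6]
gripper_width: 0.0098
t 13.9 tip local mm [-110.6   -0.9  -16. ] yaw rel 0.566 rp [ 3.14e+00 -3.00e-03] F [-4.2 -0.9 23.6] T [-0.4   1.3  -0.17] w 0.0098 q [-0.6   0.6   0.49  2.12 -0.55  0.54 -0.62]
time_s: 14.3
position: [0.5446, 0.0896, 0.189]
ee_rot: [3.14, -0.002, 1.208]
wrist_force: [-5.0, -1.8, 25.4]
gripper_width: 0.01
t 14.3 tip local mm [-110.8   -0.6  -16. ] yaw rel 1.125 rp [ 3.14e+00 -2.00e-03] F [-5.  -1.8 25.4] T [-0.39  1.25 -0.16] w 0.01 q [-0.49  0.58  0.33  2.11 -0.38  0.51 -0.24]
```

```bash
python3 -m handwheel '[{"dp":[0,0,0],"turn":[0,0,-8]},{"dp":[0,0,0],"turn":[0,0,-8]},{"dp":[0,0,0],"turn":[0,0,-8]},{"dp":[0,0,0],"turn":[0,0,-6]},{"dp":[0,0,0],"turn":[0,0,0]}]'
python3 - <<'E'
from h import *
tip()
im,d=r.get_image('side');save(cv2.resize(im[130:230,250:370],None,fx=6,fy=6),'s8.png')
E
```

```text
time_s: 14.8
position: [0.5444, 0.0897, 0.189]
ee_rot: [3.14, -0.001, 1.73]
wrist_force: [-5.1, -0.1, 25.9]
gripper_width: 0.0095
t 14.8 tip local mm [-111.    -0.5  -16. ] yaw rel 1.647 rp [ 3.14e+00 -1.00e-03] F [-5.1 -0.1 25.9] T [-0.27  1.37 -0.06] w 0.0095 q [-0.39  0.56  0.18  2.11 -0.21  0.49  0.11]
```

View pics/s8.png

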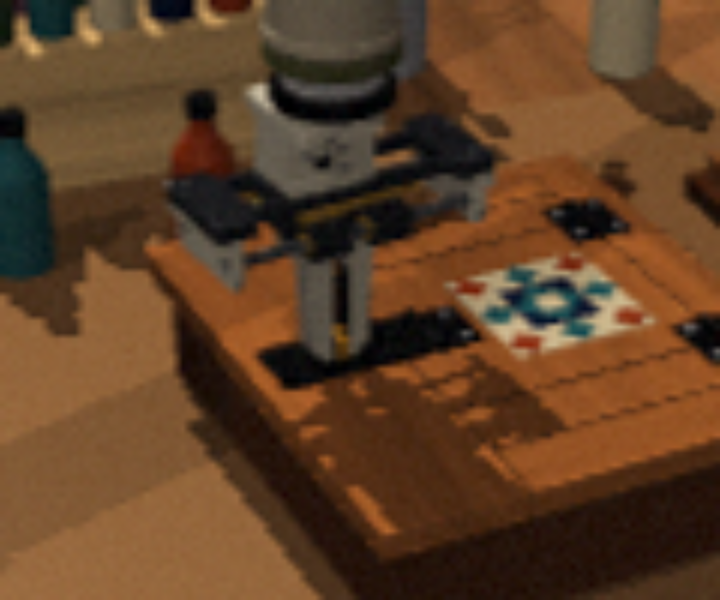

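```bash
python3 -m handwheel '[{"dp":[0,0,-5],"turn":[0,0,0]},{"dp":[0,0,-5],"turn":[0,0,0]},{"dp":[0,0,0],"turn":[0,0,0]}]' 
python3 -m handwheel '[{"dp":[0,0,0],"turn":[0,0,0]},{"dp":[0,0,0],"turn":[0,0,0]},{"dp":[0,0,0],"turn":[0,0,0]}]' 0.25
python3 -c "
from h import *
tip()"
python3 -m handwheel '[{"dp":[0,0,-8],"turn":[0,0,0]},{"dp":[0,0,-10],"turn":[0,0,0]},{"dp":[0,0,-15],"turn":[0,0,0]},{"dp":[0,0,-30],"turn":[0,0,0]},{"dp":[0,0,-40],"turn":[0,0,0]},{"dp":[40,0,-20],"turn":[0,0,0]},{"dp":[45,0,0],"turn":[0,0,0]},{"dp":[45,0,0],"turn":[0,0,0]},{"dp":[45,0,0],"turn":[0,0,0]},{"dp":[0,0,0],"turn":[0,0,0]}]'
python3 - <<'E'
from h import *
tip()
im,d=r.get_image('side');save(cv2.resize(im[130:230,250:370],None,fx=6,fy=6),'s9.png')
def loc(P):
    c,n=np.cos(YAW),np.sin(YAW);v=P-O;return np.stack([c*v[...,0]+n*v[...,1],-n*v[...,0]+c*v[...,1],v[...,2]-.09],-1)*1000
P=loc(cloud('side',d));b=im.astype(int).sum(2)<130
for name,m in [('strap',b&(abs(P[...,1])<24)),('face',(abs(P[...,1]+45)<15))]:
    print(name,[np.round(np.median(P[m&(P[...,0]>lo)&(P[...,0]<lo+15)&(P[...,2]<25)&(P[...,2]>-30)][:,2]),1) for lo in range(-155,-50,15)])
im,d=r.get_image('top');save(cv2.resize(im[120:270,190:370],None,fx=4,fy=4,interpolation=2),'t9.png')
E
```

```text
time_s: 15.15
position: [0.5444, 0.0897, 0.1987]
ee_rot: [3.14, -0.0, 1.726]
wrist_force: [-2.6, -2.2, 13.3]
gripper_width: 0.0098
time_s: 15.45
position: [0.5461, 0.0902, 0.1987]
ee_rot: [3.136, 0.0, 1.727]
wrist_force: [-0.5, -0.2, 14.3]
gripper_width: 0.0224
t 15.45 tip local mm [-109.3   -0.2   -6.3] yaw rel 1.644 rp [3.136 0.   ] F [-0.5 -0.2 14.3] T [-0.21  0.07  0.  ] w 0.0224 q [-0.4   0.55  0.19  2.1  -0.2   0.51  0.1 ]
time_s: 16.45
position: [0.5147, 0.2699, 0.3199]
ee_rot: [-3.141, -0.003, 1.736]
wrist_force: [-0.1, 0.1, 0.4]
gripper_width: 0.0233
t 16.45 tip local mm [-125.7  181.5  114.9] yaw rel 1.653 rp [-3.141e+00 -3.000e-03] F [-0.1  0.1  0.4] T [-0.13  0.12 -0.01] w 0.0233 q [-0.75  0.41  0.24  1.93 -0.14  0.81 -0.27]
strap [np.float64(9.4), np.float64(8.7), np.float64(8.6), np.float64(6.2), np.float64(7.5), np.float64(7.3), np.float64(6.1)]
face [np.float64(2.3), np.float64(0.9), np.float64(2.3), np.float64(1.6), np.float64(1.3), np.float64(2.3), np.float64(1.2)]
```

View pics/s9.png

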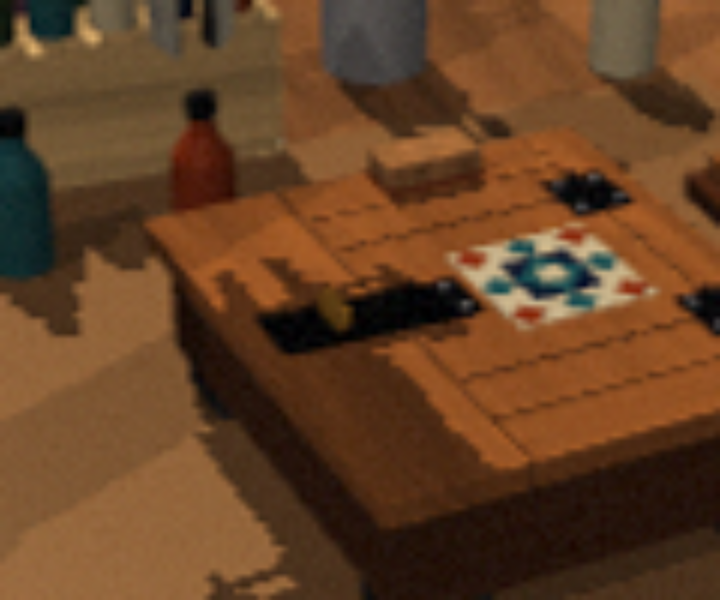

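View pics/t9.png

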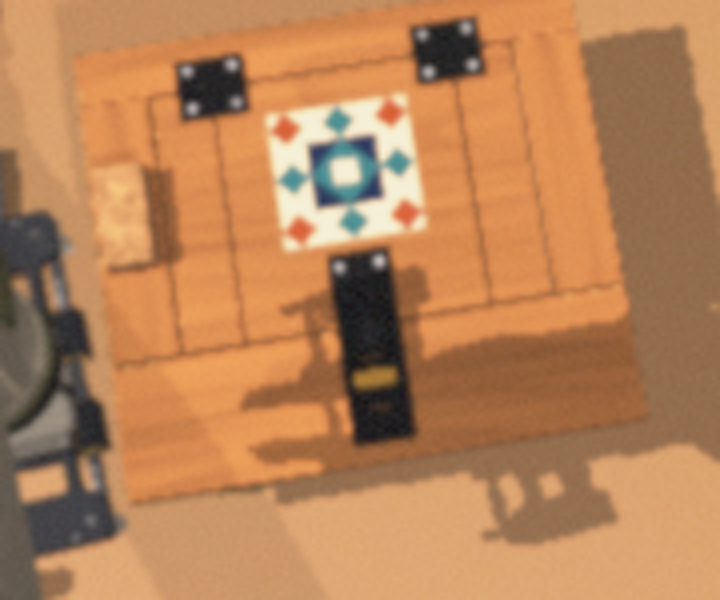

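The bar stands across the slot (top crop (375,377)), with the strap lying down under it. The door is flush, the block is in place, and the arm is clear of everything.

```bash
python3 - <<'E'
from h import *
print(r.finish_job())
E
```

```text
the job is handed in; nothing more can be done
None
```

I shut the door, swung the hasp down over the thumb turn and pressed the strap onto its seat. With about 25 N held on it, I turned the bar a quarter turn across the slot. I then let go, backed off and handed the job in at about 16.6 s of the 51 s allowed.

**Seated:** before the turn, the side depth showed the strap parallel to the face and about 4–5 mm above it, which matches the 5 mm expected.

**After release:** the top picture shows the bar square across the slot. The strap is held just under it, about 5–7 mm above the face. It is slightly higher at its free end, as the 1.8 mm clearance under the bar allows.

**Surroundings:** the door looks flush and the sanding block has not moved. The wrist force read close to zero with the gripper clear. I never touched the jar, can, bottles, brush or tape, but I did not measure their positions afterwards.

**Checks that failed or disagreed:**
- The networks' marks for the thumb turn and buffer were unreliable. I placed the bar from the cabinet fit and the brass pixels, which agreed to within 1 mm.
- The first move over the bar ended about 4 mm off sideways and was corrected before I lowered the fingers.
- In the last side picture the cabinet face read about 1–2 mm higher than at the start. I did not look into why.

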